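Double crucible on the tripod

ROBOT

A 6-joint arm with a two-finger parallel gripper is mounted at the origin on the work surface. World frame = base frame: x ahead of the robot, y to its left, z up, the work surface at z = 0. Lengths are in mm, angles in rad, forces in N, time in s.
With the tool pointing down it reaches from about 325 to 1000 mm from the base axis. Payload 5.1 kg.
Tool frame: the origin (TCP) lies between the finger pads; the fingertips stand 14 mm ahead of it and the grasp point (between the pads) lies 5 mm behind it; z points along the fingers, y is the line along which they close (so a half turn about z gives the same grasp; the last joint's range is limited). The gripper opens to 85 mm and grips with 20 to 120 N. Pads are 22 mm wide; open, the fingers measure 114 mm over their backs; the gripper's body (76 mm by 85 mm) begins 54 mm behind the grasp point. The pads swing forward as they close: fully open they stand 13 mm farther back than shut.
Start: joints at [-1.207, 0.124, 1.65, -0, 1.367, -0.083], TCP at [280.821, -586.195, 245.322] pointing down, gripper open.
Joint ranges: [-2.61, 2.61], [-1.02, 2.33], [0.03, 2.71], [-1.35, 4.49], [0.32, 2.68], [-2.91, 2.91]. Speed limits (rad/s): [2.57, 2.57, 3.14, 3.14, 3.14, 3.14].

INTERFACE

Orientations are given as a unit quaternion [w, x, y, z].
In Python, from plant import monitor, optics, r, spotter gives the robot as it stands. The module is installed in compiled form; this text tells all that it offers.
- The arm moves only by the tool servo_tool, never from a script. Its argument "steps" is a list of rows, each a list of 7 numbers: the closure in counts, from 0 (fully open) to 255 (shut), then the shift along the tool's x, y, z in mm, then the turn, a rotation vector about the tool's x, y, z in degrees. In form: [[gripper, x, y, z, rx, ry, rz], ...]. A call has 1 to 10 rows; each row is the pose to reach, as a shift and turn from the pose commanded when the call began, along the tool's axes at that moment; what a row does not reach only later rows make up. A row lasts 1/8 s, in which the tool goes at most 62.5 mm and 10.7 degrees, less where a joint would pass 70% of its speed; a pose out of reach is approached as far as the arm can. A call with a gripper value outside its range is refused whole. The fingers move at their own pace and stop on an object; the grip force is fixed at half the most. Time passes only in rows, so rows that repeat a pose let the fingers close. It gives the time, the measured TCP pose, the force, the opening and the grip force at its end, in the units of the state.
- monitor.state(): the state, without advancing time (a new reading comes with each control period).
- optics.camera(name): name is "scene" or "top"; returns the picture (384x512x3 uint8, red, green, blue); there is no depth.
- optics.camera_params(name): a dict with "camera_matrix" (3x3 intrinsics, pixels), "dist_coeffs" ([k1, k2, p1, p2, k3] as OpenCV has them; the pictures are not rectified), "position" and "rotation" of the camera in the world. Camera axes: x right, y down, z forward; pixel columns grow to the right and rows downward; lengths in mm; the calibration is good to about 2 mm. A picture is of the moment at which its call begins. camera_params takes no time and is no camera call.
- r.hand_in(): hands the job in; it is judged then, once.
Trained networks look in the newest picture that a camera, given by its name, has taken for a name from the list of things; names that differ only in an ending like _2 or _b are one class to them, and where a whole thing is asked for, a point or a joint stands for the part that bears it (a point fixed in the world has none). Each returns a list of dicts, best first, with "conf" (0 to 1); they miss things now and then, are a little off and sometimes report something else, mostly with a low value. They report only what shows in the picture. A call takes as long as a camera call. They do not tell look-alikes from the thing itself.
- spotter.silhouettes(camera, label): "mask" (384x512 bool, what is visible of it) and "extent" ([centre column, centre row, width, height] in pixels, round what is visible of it).
- spotter.mark_of(camera, label): "uv" ([column, row] in pixels: a listed point, or the origin of a listed thing).
The state is a dict: "clock": time; "joints": joint angles; "joint_vel": joint speeds; "joint_efforts": joint torques, N m; "tcp_pos": TCP position; "tool_rot": TCP orientation; "force": force on the tool from outside, world axes, zero at the start; "ft_torque": the same for the moment, N m; "width": opening from 0.0 (shut) to 1.0 (fully open); "gripper_force": force on a finger pad.
Only numpy, scipy, OpenCV 4.12 (cv2) and the standard library are available. Lean on these libraries where they do the work, as an engineer would, in place of code of your own. Each camera call takes 0.05 s, during which the arm holds its last target. There are 200 camera calls.

TASK

Set up the double crucible on the tripod over the burner, one piece at a time from the bottom up: set the wide-bore collar foot-down into the tripod's hole, then stand the steel cup with its foot in the collar, then stand the tall porcelain crucible in the cup, and last put the small lid that fits the crucible on it, each piece sitting fully home and level. The narrow-bore collar, the large lid, the rubber stopper and the shallow dish are not needed: leave them where they are.

Things in the scene. Friction and masses are not known exactly. Their poses are not given: they have to be found in the camera images.
- tripod_hole (a point): Centre of the hole in the top plate of the dark steel tripod, on the plate's upper face, 110 mm above the bench. The plate is a flat ring 116 mm across, 6 mm thick, with a 56 mm through hole; three legs splay to 60 mm from the axis; a small burner stands under it. Fixed; its place varies.
- wide_collar_mid (a point): Dark steel collar with the WIDE bore (44 mm through hole), 20 mm high: flange 64 mm across, 14 mm thick, above a foot 50 mm across, 6 mm high. Point: on the axis, 10 mm above the underside; z up. Seated, the foot is in the tripod's hole (3 mm play each side), the flange on the plate, the point 4 mm above the tripod's. About 190 g. Like all loose pieces it starts upright on the bench.
- cup_mid (a point): Steel cup, 46 mm high: body 52 mm across, 30 mm high, 44 mm bore, on a solid foot 38 mm across, 16 mm high. Inner floor 20 mm above the underside. Point: on the axis, 23 mm above the underside; z up. Seated, the foot is in the wide collar's bore (3 mm play each side), the shoulder on the flange, the point 17 mm above the collar's. About 220 g.
- crucible_mid (a point): Tall white porcelain crucible, open, 46 mm high: 38 mm across outside over its upper 26 mm, tapering to 26 mm at the bottom, mouth 32 mm. Point: on the axis, 23 mm above the underside; z up. Standing on the cup's inner floor it sticks out 20 mm above the cup's rim and its point is 20 mm above the cup's. About 60 g.
- small_lid_mid (a point): SMALL white porcelain lid that fits the crucible, 26 mm high: disc 44 mm across, 4 mm thick; below it a boss 24 mm across, 4 mm high; above it a round knob 14 mm across, 18 mm high. Point: on the axis, 13 mm above the underside of the boss; z up. Seated, the boss is in the crucible's mouth, the disc on its rim, the point 32 mm above the crucible's. About 30 g.
- narrow_collar_mid (a point): Not needed: dark steel collar like the wide one outside (64 mm across, 20 mm high) but with a NARROW bore of 24 mm. Point: on its axis, half-way up.
- large_lid_mid (a point): Not needed: LARGE white porcelain lid, disc 64 mm across with a boss below and a knob above, 26 mm high over all. Point: on its axis, half-way up.
- stopper_mid (a point): Not needed: dark rubber stopper, a solid cone 36 mm across below, 28 mm above, 26 mm high. Point: on its axis, half-way up.
- dish_mid (a point): Not needed: shallow open white porcelain dish, 68 mm across at the rim, 20 mm high. Point: on its axis, half-way up. All eight loose pieces lie at shuffled places left and right of the tripod, at least 95 mm apart centre to centre.
Things that resemble listed ones, but are neither listed nor needed, are in the scene too. What is shaped like the part that bears small_lid_mid but orange or purple is not meant. Leave any pink or red look-alike of the part that bears tripod_hole alone.

How it is judged (in metres and radians):
On the way, in this order (a step that is already met when the one before it is completed fails the run):
1. the wide-bore collar is seated in the tripod's hole (horizontal distance between wide_collar_mid and tripod_hole below 0.006 m and z of wide_collar_mid in the frame of tripod_hole between 0.001 and 0.007 m and angle between wide_collar_mid's own z axis and vertical below 0.1 rad), for 0.2 s.
2. the cup stands in the collar (all of step 1 and horizontal distance between cup_mid and wide_collar_mid below 0.006 m and z of cup_mid in the frame of wide_collar_mid between 0.014 and 0.02 m and angle between cup_mid's own z axis and vertical below 0.1 rad), for 0.2 s.
3. the crucible stands in the cup (all of step 2 and horizontal distance between crucible_mid and cup_mid below 0.0085 m and z of crucible_mid in the frame of cup_mid between 0.017 and 0.023 m and angle between crucible_mid's own z axis and vertical below 0.1 rad), for 0.2 s.
4. the small lid covers the crucible (all of step 3 and horizontal distance between small_lid_mid and crucible_mid below 0.0065 m and z of small_lid_mid in the frame of crucible_mid between 0.029 and 0.035 m and angle between small_lid_mid's own z axis and vertical below 0.1 rad), for 0.2 s.
At the end, for the whole second after the job is handed in: The wide-bore collar sits in the tripod's hole (within 6 mm of its centre), the cup in the collar (6 mm), the crucible in the cup (8.5 mm) and the small lid on the crucible (6.5 mm), each fully home (height within 3 mm), level within 0.1 rad, and at rest (all of step 4 and linear speed of each of wide_collar, cup, crucible, small_lid below 0.02 m/s); the robot touches nothing.
It fails at once if one of the pieces that are not needed was moved by more than 25 mm (distance of any of narrow_collar_mid, large_lid_mid, stopper_mid, dish_mid from where it was at the start of the episode above 0.025 m).
It also fails if it takes over 112 s, if anything falls off the work surface, if the arm or the gripper's body presses on something with over 40 N, if the wrist force passes 120 N, or if a joint passes its speed limit or range.

## Working session

There is one attempt and no reset: what is moved stays moved. The work goes in short steps, Python scripts to look and compute and a tool call to move; the robot and the scene stay as the last step left them, time stands still between calls to the robot, and variables do not carry over. Pictures are saved under pics/ and viewed, at most 14 in all, crops included, and the job is handed in when it is done.

Besides the shell and the picture viewer there is one more tool, called after "Emit:" as name(argument=value, ...) on one line, values as JSON. servo_tool: Moves the arm, as the interface text tells. Its arguments: {"type":"object","properties":{"steps":{"type":"array"}},"required":["steps"]}

```bash
mkdir -p pics; cat > h.py <<'E'
import numpy as np, cv2
from plant import monitor, optics, r, spotter
from scipy.spatial.transform import Rotation as R
np.set_printoptions(precision=1,suppress=True)
def par(c):
    p=optics.camera_params(c); Rm=np.array(p["rotation"],float)
    if Rm.shape!=(3,3): Rm=R.from_quat(np.r_[Rm[1:],Rm[0]]).as_matrix()
    return np.array(p["camera_matrix"]),np.array(p["dist_coeffs"]),np.array(p["position"],float),Rm
def ray(c,uv):
    K,D,P,Rm=par(c); n=cv2.undistortPoints(np.array([[uv]],float),K,D)[0,0]
    return P,Rm@np.r_[n,1]
def at_z(c,uv,z):
    P,d=ray(c,uv); return P+d*(z-P[2])/d[2]
def proj(c,X):
    K,D,P,Rm=par(c); q=(np.atleast_2d(X)-P)@Rm
    return cv2.projectPoints(q,np.zeros(3),np.zeros(3),K,D)[0][:,0]
def save(c,n):
    im=optics.camera(c); cv2.imwrite('pics/'+n,im[:,:,::-1]); return im
E
python3 - <<'E'
from h import *
for c in("scene","top"):
    im=save(c,c+'0.png'); print(c,par(c)[2],par(c)[3].ravel())
Z=dict(tripod_hole=110,wide_collar_mid=10,cup_mid=23,crucible_mid=23,small_lid_mid=13,narrow_collar_mid=10,large_lid_mid=13,stopper_mid=13,dish_mid=10)
for n,z in Z.items():
    for c in("scene","top"):
        for d in spotter.mark_of(c,n)[:4]:
            print(n,c,round(d["conf"],2),np.array(d["uv"]),at_z(c,d["uv"],z)[:2])
s=monitor.state();print(s)
a=[cv2.imread(f'pics/{c}0.png') for c in("scene","top")]
E
```

```text
scene [ 799.6 -520.   837.9] [ 0.9  0.4 -0.3  0.5 -0.7  0.6 -0.  -0.6 -0.8]
top [ 304.1    1.3 1151.9] [-0.1 -1.   0.2 -1.   0.1 -0.  -0.  -0.2 -1. ]
tripod_hole scene 0.83 [215.2 155.6] [352.2  70.5]
tripod_hole scene 0.78 [283.8 266.8] [ 665.9 -149.2]
tripod_hole scene 0.73 [248.8 203.7] [514.8 -32.9]
tripod_hole scene 0.4 [150.5 322.8] [ 486.9 -384.8]
tripod_hole top 0.78 [300.5 137.6] [ 669.7 -146.6]
tripod_hole top 0.6 [229.2 270.9] [347.5  68.1]
tripod_hole top 0.55 [264.2 199. ] [516.9 -35.5]
wide_collar_mid scene 0.63 [149.3 322.7] [ 441.4 -367.4]
wide_collar_mid top 0.67 [392.5 216.9] [ 452.2 -382.4]
cup_mid scene 0.87 [220.  310.6] [ 570.5 -272.1]
cup_mid top 0.56 [349.5 182.1] [ 558.1 -277.2]
crucible_mid scene 0.48 [176.5 272.6] [ 428.1 -241. ]
crucible_mid top 0.5 [342.1 226.4] [ 438.4 -239.5]
small_lid_mid scene 0.63 [287.2 177.6] [530.1 170.9]
small_lid_mid scene 0.46 [248.3 148.8] [369.2 224.1]
small_lid_mid scene 0.43 [273.4 156.3] [454.5 231.3]
small_lid_mid top 0.71 [168.1 274. ] [359.9 236.7]
small_lid_mid top 0.62 [172.2 240.7] [447.3 220.8]
small_lid_mid top 0.5
[... 201 characters left out ...]
ollar_mid top 0.62 [110.7 203.8] [566.8 383.9]
large_lid_mid scene 0.45 [286.  124.9] [425.7 384. ]
large_lid_mid top 0.88 [114.5 252.8] [430.7 376.5]
stopper_mid scene 0.46 [313.1 164.2] [576.6 257.5]
stopper_mid top 0.68 [154.9 196.4] [574.6 261.1]
dish_mid top 0.61 [390.2 179.8] [ 556.1 -393.5]
{'clock': 1.0, 'joints': array([-1.2,  0.1,  1.7,  0. ,  1.4, -0.1]), 'joint_vel': array([ 0.,  0.,  0.,  0., -0.,  0.]), 'joint_efforts': array([ -0. , -42.4, -36.6,  -0. ,   0. ,   0. ]), 'tcp_pos': array([ 280.8, -586.2,  245.3]), 'tool_rot': array([-0. ,  1. ,  0.2,  0. ]), 'force': array([-0.4, -0.7, -0.2]), 'ft_torque': array([-0.,  0.,  0.]), 'gripper_force': 0.0, 'width': 1.000483930311585}
```

View pics/scene0.png

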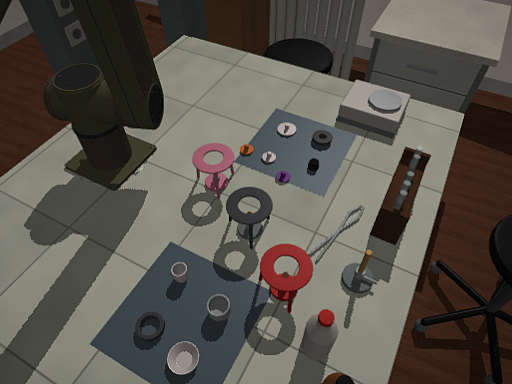

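View pics/top0.png

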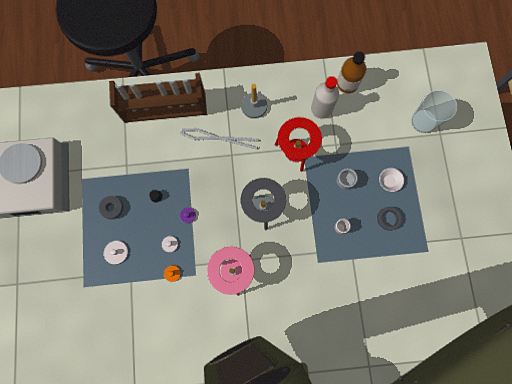

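Scene: grey tripod at scene (249,204) / top (264,200); the pink one at top (231,270) and the red one at top (300,139) are look-alikes. Lids in top: white small (170,243), orange (173,273), purple (188,214), white large (116,252); the small white one is meant, as it is neither coloured nor 64 mm. Collars in top: (390,217) has the wide bore, (110,207) the narrow one. I'll confirm these in one crop and refine the positions.

```bash
cat >> h.py <<'E'
# profiles: (radius, z) rings about the axis, z from underside
PROF=dict(wide_collar_mid=[(25,0),(25,6),(32,6),(32,20)],cup_mid=[(19,0),(19,16),(26,16),(26,46)],
 crucible_mid=[(13,0),(19,20),(19,46)],small_lid_mid=[(12,0),(22,4),(22,8),(7,8),(7,26)])
from scipy.optimize import least_squares
T=np.linspace(0,2*np.pi,48)
def rings(x,y,z0,prof): return np.vstack([np.c_[x+q*np.cos(T),y+q*np.sin(T),0*T+z0+h] for q,h in prof])
def bbox(c,P):
    u=proj(c,P); a,b=u.min(0),u.max(0); return np.r_[(a+b)/2,b-a]
def fit(c,ext,z0,prof,x0):
    f=lambda p:(bbox(c,rings(p[0],p[1],z0,prof))-ext)[:2]
    return least_squares(f,x0).x
def find(c,name,xy,z0=0):
    out=[]
    for d in spotter.silhouettes(c,name):
        m=d["mask"]; v,u=np.nonzero(m)
        e=np.array([(u.min()+u.max()+0)/2,(v.min()+v.max())/2,np.ptp(u)+1,np.ptp(v)+1])
        p=fit(c,e,z0,PROF[name],xy)
        if np.hypot(*(p-xy))<40: out.append((d["conf"],p,e,bbox(c,rings(*p,z0,PROF[name]))))
    return out
E
python3 - <<'E'
from h import *
ims={c:optics.camera(c) for c in("scene","top")}
G=dict(wide_collar_mid=(447,-375),cup_mid=(560,-275),crucible_mid=(435,-240),small_lid_mid=(447,221))
for n,g in G.items():
    for c in ims:
        for o in find(c,n,g)[:1]: print(n,c,*o)
# tripod: dark-plate ellipse
for c in ims:
    for d in spotter.silhouettes(c,"tripod_hole"): print(c,d["conf"],d["extent"])
    for z in (110,):
        u=proj(c,[[516,-34,110]])[0]; print(c,'tripod px',u)
t=ims["top"]
cr=lambda u,v:cv2.resize(t[v-25:v+25,u-25:u+25],(250,250),interpolation=cv2.INTER_CUBIC)
row1=np.hstack([cr(390,217),cr(110,207),cr(170,243)])
s=ims["scene"]; u,v=249,205
big=lambda im,u,v:cv2.resize(im[v-28:v+28,u-30:u+30],(375,350),interpolation=cv2.INTER_CUBIC)
cv2.imwrite('pics/crop1.png',np.vstack([row1,np.hstack([big(t,264,200),big(s,249,205)])])[:,:,::-1])
E
```

```text
wide_collar_mid scene 0.62 [ 448.6 -372.5] [150. 326.  31.  31.] [150.  326.   30.5  30.8]
wide_collar_mid top 0.81 [ 448.4 -371. ] [389.  218.5  25.   24. ] [389.  218.5  25.3  24. ]
cup_mid scene 0.95 [ 565.7 -268.7] [218.5 307.   24.   27. ] [218.5 307.   24.3  27.6]
cup_mid top 0.75 [ 565.6 -268. ] [346.5 179.   20.   21. ] [346.5 179.   21.3  21.1]
crucible_mid scene 0.64 [ 437.1 -238. ] [179.5 272.   18.   19. ] [179.5 272.   17.7  20.9]
small_lid_mid scene 0.48 [441.  224.5] [268.5 157.5  14.   12. ] [268.5 157.5  14.1  11.7]
small_lid_mid top 0.52 [438.7 230. ] [169.5 244.5  16.   16. ] [169.5 244.5  16.5  16.4]
scene 0.92 [285.1, 277.2, 50.3, 61.9]
scene 0.91 [249.2, 218.9, 49.1, 63.1]
scene 0.87 [215.4, 172.9, 42.5, 55.8]
scene tripod px [249.  204.2]
top 0.79 [230.6, 271.4, 44.2, 48.1]
top 0.77 [264.9, 207.6, 43.0, 49.1]
top 0.68 [299.4, 144.6, 42.6, 56.5]
top 0.51 [117.8, 253.2, 29.6, 21.2]
top tripod px [263.6 199.4]
```

View pics/crop1.png

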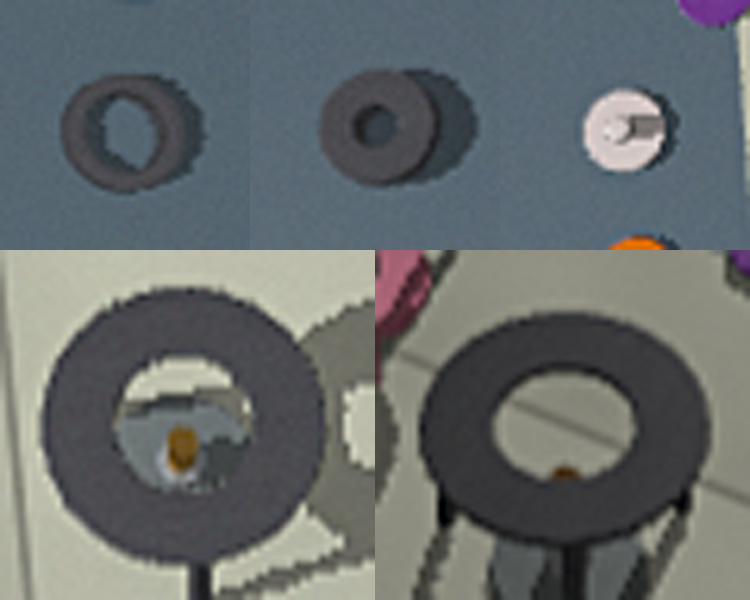

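Crop: the left collar, top (390,217), has the wide bore and the right one, top (110,207), the narrow. The white small lid is at top (170,243). The grey tripod's plate is centred at about top (263.4,200) and scene (249.3,205).

```bash
cat >> h.py <<'E'
def delta(x,y,z,close_deg=None):
    s=monitor.state(); q=s["tool_rot"]; Rm=R.from_quat(np.r_[q[1:],q[0]])
    ax=Rm.as_matrix(); cur=np.degrees(np.arctan2(ax[1,1],ax[0,1]))
    d=ax.T@(np.array([x,y,z])-s["tcp_pos"])
    print('tool delta',d,'close axis now',cur,'j6',s["joints"][5],'z axis',ax[:,2],end=' ')
    if close_deg is not None: print('rz', -(((close_deg-cur)+90)%180-90),end='')
    print()
E
python3 - <<'E'
from h import *
pr=[(58,0),(58,6)]
print(fit("top",np.array([263.2,199.5,0,0]),104,pr,(516,-34)),bbox("top",rings(516,-34,104,pr)))
print(fit("scene",np.array([249,204.9,0,0]),104,pr,(516,-34)),bbox("scene",rings(516,-34,104,pr)))
for c in("scene","top"):
    im=optics.camera(c).astype(int); g=im.max(2)
    u0,v0=proj(c,[[516,-34,110]])[0].astype(int)
    m=((g<95)&(np.ptp(im,axis=2)<25)).astype(np.uint8)
    n,l,st,ce=cv2.connectedComponentsWithStats(m); k=l[v0,u0-17]; print(c,k,st[k],(l==k).sum())
    np.save('/tmp/m_'+c,(l==k))
delta(448.5,-372,60,90);delta(448.5,-372,24,90)
E
```

```text
[517. -33.] [263.6 199.8  45.9  45.3]
[514.8 -31.9] [249.  205.7  47.   38.7]
scene 201 [   90   187   206   197 18351] 18351
top 226 [ 241  178   46   52 1267] 1267
tool delta [ 243.8 -120.7  185.3] close axis now -64.40237669954914 j6 -0.0826045351134359 z axis [-0.  0. -1.] rz 25.597623300450863
tool delta [ 243.8 -120.7  221.3] close axis now -64.40237669954914 j6 -0.0826045351134359 z axis [-0.  0. -1.] rz 25.597623300450863
```

Emit:
servo_tool(steps=[[0,60,-30,40,0,0,0],[0,120,-60,80,0,0,0],[0,180,-90,110,0,0,0],[0,244,-121,140,0,0,0],[0,244,-121,185,0,0,0],[0,244,-121,205,0,0,0],[0,244,-121,221,0,0,0],[0,244,-121,221,0,0,0],[150,244,-121,221,0,0,0],[150,244,-121,221,0,0,0]])

```text
clock: 2.95
tcp_pos: [449.4, -373.5, 27.9]
tool_rot: [0.001, 0.975, 0.221, 0.001]
force: [-3.5, 3.6, 10.6]
width: 0.687
gripper_force: 61.9
```

Emit:
servo_tool(steps=[[150,0,0,0,0,0,0],[150,0,0,0,0,0,0],[150,0,0,0,0,0,0],[150,0,0,0,0,0,0],[150,0,0,0,0,0,0]])

```text
clock: 3.58
tcp_pos: [449.4, -373.5, 28.0]
tool_rot: [0.002, 0.975, 0.221, 0.001]
force: [-3.3, 2.7, 8.7]
width: 0.682
gripper_force: 61.9
```

```bash
python3 - <<'E'
from h import *
s=optics.camera("scene"); t=optics.camera("top")
b=lambda im,u,v:cv2.resize(im[v-35:v+35,u-35:u+35],(400,400),interpolation=cv2.INTER_CUBIC)
cv2.imwrite('pics/g1.png',np.hstack([b(s,150,326),b(t,389,218)])[:,:,::-1])
E
```

```text
(no output)
```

View pics/g1.png

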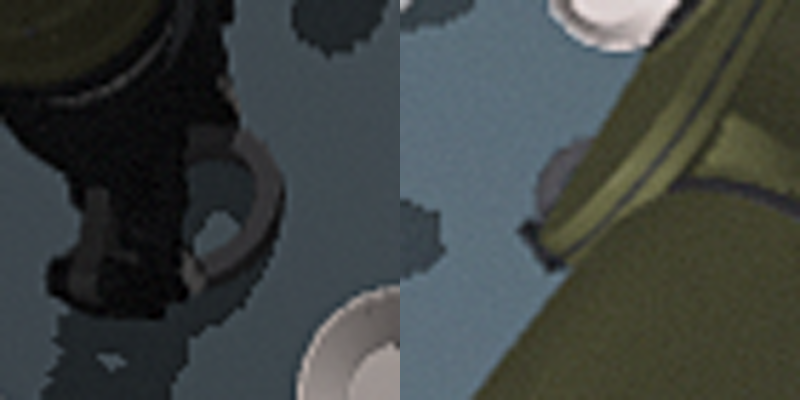

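Emit:
servo_tool(steps=[[0,0,0,0,0,0,0],[0,0,0,0,0,0,0],[0,0,0,0,0,0,0],[0,0,0,0,0,0,0]])

```text
clock: 4.18
tcp_pos: [448.5, -371.6, 24.2]
tool_rot: [-0.0, 0.975, 0.221, -0.0]
force: [0.6, 0.6, 0.3]
width: 0.998
gripper_force: 0.0
```

```bash
python3 - <<'E'
from h import *
im=optics.camera("scene");optics.camera("top")
for c in("scene","top"):
    for d in spotter.mark_of(c,"wide_collar_mid")[:2]: print(c,d["conf"],at_z(c,d["uv"],10))
print(monitor.state()["tcp_pos"])
cv2.imwrite('pics/g2.png',cv2.resize(im[280:370,90:210],(800,600),interpolation=cv2.INTER_CUBIC)[:,:,::-1])
E
```

```text
scene 0.86 [ 441.9 -375.6   10. ]
scene 0.6 [ 429.2 -232.2   10. ]
top 0.46 [ 442.5 -381.8   10. ]
[ 448.6 -371.6   24.2]
```

View pics/g2.png

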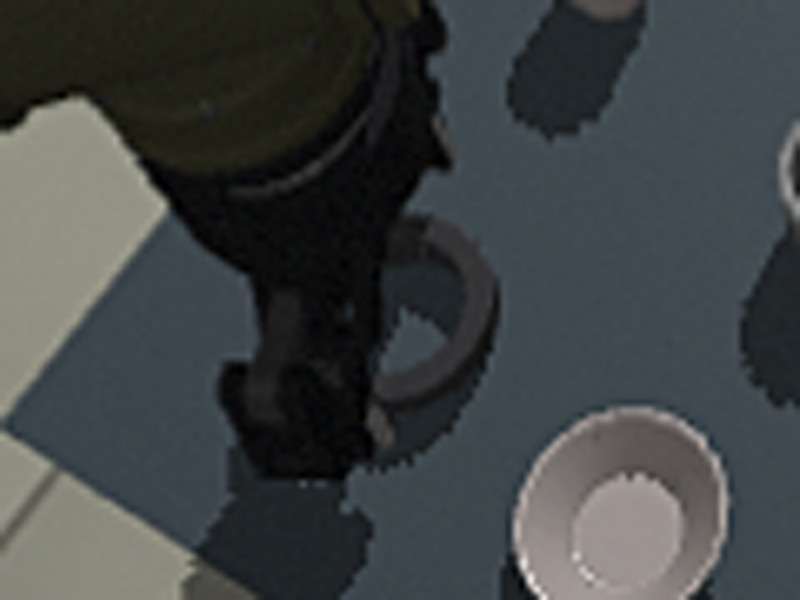

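Emit:
servo_tool(steps=[[0,0,0,8,0,0,0],[0,0,0,8,0,0,0],[150,0,0,8,0,0,0],[150,0,0,8,0,0,0],[150,0,0,8,0,0,0],[150,0,0,8,0,0,0],[150,0,0,8,0,0,0]])

```text
clock: 5.25
tcp_pos: [449.2, -372.2, 17.3]
tool_rot: [0.001, 0.975, 0.222, 0.0]
force: [-0.5, -0.4, 5.8]
width: 0.72
gripper_force: 65.7
```

Emit:
servo_tool(steps=[[0,0,0,0,0,0,0],[0,0,0,0,0,0,0],[0,0,0,0,0,0,0],[0,0,0,0,0,0,10],[0,0,0,0,0,0,20],[0,0,0,0,0,0,30],[0,0,0,0,0,0,40],[0,0,0,0,0,0,50],[0,0,0,0,0,0,60],[0,0,0,0,0,0,70]])

```text
clock: 6.5
tcp_pos: [448.4, -371.5, 16.0]
tool_rot: [-0.0, 0.925, -0.381, -0.0]
force: [0.1, 0.0, -0.6]
width: 1.003
gripper_force: 0.0
```

Emit:
servo_tool(steps=[[0,0,0,0,0,0,10],[0,0,0,0,0,0,20],[0,0,0,0,0,0,20],[150,0,0,0,0,0,20],[150,0,0,0,0,0,20],[150,0,0,0,0,0,20],[150,0,0,0,0,0,20],[150,0,0,0,0,0,20]])

```text
clock: 7.5
tcp_pos: [449.1, -372.0, 17.1]
tool_rot: [0.0, 0.846, -0.533, 0.001]
force: [-0.8, 0.6, 5.5]
width: 0.716
gripper_force: 65.5
```

```bash
python3 - <<'E'
from h import *
delta(516,-33,230,None);delta(516,-33,132)
E
```

```text
tool delta [-276.4 -207.2 -213.1] close axis now -154.3502906772387 j6 1.910028782719111 z axis [ 0. -0. -1.] 
tool delta [-276.5 -207.1 -115.1] close axis now -154.3502906772387 j6 1.910028782719111 z axis [ 0. -0. -1.]
```

Emit:
servo_tool(steps=[[150,0,0,-30,0,0,0],[150,0,0,-90,0,0,0],[150,-20,-15,-150,0,0,0],[150,-65,-49,-165,0,0,0],[150,-110,-83,-165,0,0,0],[150,-155,-117,-165,0,0,0],[150,-200,-150,-165,0,0,0],[150,-245,-184,-165,0,0,0],[150,-277,-207,-165,0,0,0],[150,-277,-207,-160,0,0,0]])

```text
clock: 8.75
tcp_pos: [515.4, -30.2, 175.6]
tool_rot: [0.0, 0.847, -0.531, -0.0]
force: [0.5, -0.6, -3.0]
width: 0.721
gripper_force: 66.1
```

Emit:
servo_tool(steps=[[150,0,0,20,0,0,0],[150,0,0,20,0,0,0],[150,0,0,20,0,0,0]])

```text
clock: 9.12
tcp_pos: [515.2, -33.3, 155.6]
tool_rot: [0.0, 0.846, -0.534, -0.001]
force: [-0.3, -0.2, -0.5]
width: 0.724
gripper_force: 66.1
```

```bash
python3 - <<'E'
from h import *
print(monitor.state()["joints"])
s=optics.camera("scene"); t=optics.camera("top")
b=lambda im,u,v:cv2.resize(im[v-35:v+35,u-35:u+35],(400,400),interpolation=cv2.INTER_CUBIC)
cv2.imwrite('pics/g3.png',np.hstack([b(s,249,200),b(t,264,200)])[:,:,::-1])
delta(516,-33,123)
E
```

```text
[-0.2 -0.1  2.  -0.   1.2  2.5]
tool delta [-0.1 -0.3 33.6] close axis now -154.47190604559773 j6 2.527938480918566 z axis [ 0. -0. -1.]
```

View pics/g3.png

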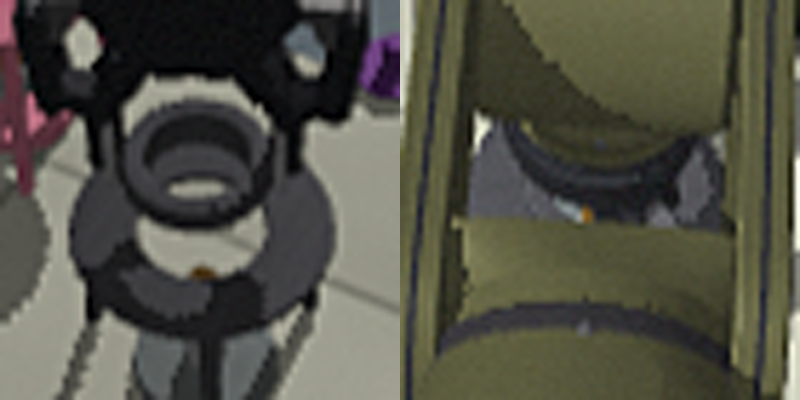

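Emit:
servo_tool(steps=[[150,0,0,10,0,0,0],[150,0,0,18,0,0,0],[150,0,0,24,0,0,0],[150,0,0,29,0,0,0],[150,0,0,33,0,0,0],[150,0,0,36,0,0,0],[150,0,0,36,0,0,0],[150,0,0,36,0,0,0]])

```text
clock: 10.22
tcp_pos: [515.8, -32.4, 121.1]
tool_rot: [-0.0, 0.846, -0.533, 0.0]
force: [-3.7, 1.4, 4.4]
width: 0.72
gripper_force: 66.7
```

Emit:
servo_tool(steps=[[0,0,0,0,0,0,0],[0,0,0,0,0,0,0],[0,0,0,0,0,0,0],[0,0,0,0,0,0,0],[0,0,0,-30,0,0,0],[0,0,0,-80,0,0,0],[0,0,0,-120,0,0,0],[0,0,0,-120,0,0,-10],[0,0,0,-120,0,0,-20],[0,0,0,-120,0,0,-30]])

```text
clock: 11.48
tcp_pos: [515.6, -32.4, 240.4]
tool_rot: [-0.0, 0.956, -0.293, 0.0]
force: [0.2, -0.0, -0.5]
width: 1.0
gripper_force: 0.0
```

```bash
python3 - <<'E'
from h import *
s=optics.camera("scene")
cv2.imwrite('pics/g4.png',cv2.resize(s[165:245,200:300],(500,400),interpolation=cv2.INTER_CUBIC)[:,:,::-1])
for o in find("scene","wide_collar_mid",(516,-33),104): print(*o)
delta(565.6,-268.5,200,90);delta(565.6,-268.5,36)
E
```

```text
tool delta [174.7 166.5  40.2] close axis now -124.4182152803627 j6 2.004784761616855 z axis [ 0.  0. -1.] rz -34.41821528036269
tool delta [174.7 166.5 204.2] close axis now -124.4182152803627 j6 2.004784761616855 z axis [ 0.  0. -1.]
```

View pics/g4.png

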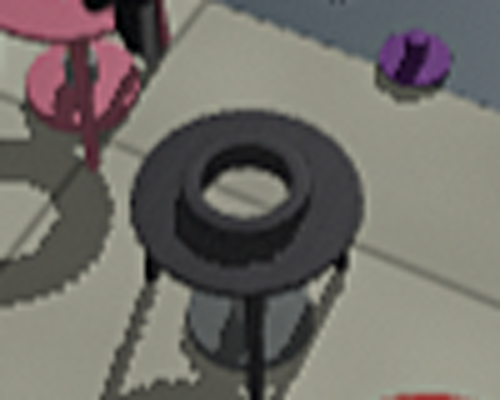

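Emit:
servo_tool(steps=[[0,44,42,0,0,0,0],[0,88,84,0,0,0,0],[0,132,126,20,0,0,0],[0,175,166,60,0,0,0],[0,175,166,120,0,0,0],[0,175,166,170,0,0,0],[0,175,166,200,0,0,0],[0,175,166,208,0,0,0],[0,175,166,208,0,0,0],[180,175,166,208,0,0,0]])

```text
clock: 12.82
tcp_pos: [567.7, -269.0, 34.7]
tool_rot: [0.0, 0.955, -0.296, 0.002]
force: [-0.2, -0.6, -0.2]
width: 0.814
gripper_force: 0.0
```

Emit:
servo_tool(steps=[[180,0,0,0,0,0,0],[180,0,0,0,0,0,0],[180,0,0,0,0,0,0],[180,0,0,0,0,0,0],[180,0,0,0,0,0,0]])

```text
clock: 13.45
tcp_pos: [567.7, -269.1, 34.6]
tool_rot: [0.0, 0.955, -0.296, 0.002]
force: [-0.3, 0.2, 6.2]
width: 0.579
gripper_force: 64.2
```

Emit:
servo_tool(steps=[[0,0,0,0,0,0,0],[0,0,0,0,0,0,0],[0,0,0,0,0,0,0],[0,0,0,0,0,0,-10],[0,0,0,0,0,0,-20],[0,0,0,0,0,0,-30],[0,0,0,0,0,0,-40],[0,0,0,0,0,0,-50],[0,0,0,0,0,0,-60],[0,0,0,0,0,0,-70]])

```text
clock: 14.7
tcp_pos: [565.9, -268.1, 31.9]
tool_rot: [-0.0, 0.951, 0.308, -0.0]
force: [0.6, -0.3, 0.2]
width: 0.999
gripper_force: 0.0
```

Emit:
servo_tool(steps=[[0,0,0,0,0,0,-10],[0,0,0,0,0,0,-20],[0,0,0,0,0,0,-20],[180,0,0,0,0,0,-20],[180,0,0,0,0,0,-20],[180,0,0,0,0,0,-20],[180,0,0,0,0,0,-20],[180,0,0,0,0,0,-20],[180,0,0,0,0,0,-20]])

```text
clock: 15.82
tcp_pos: [566.6, -268.4, 32.9]
tool_rot: [0.0, 0.885, 0.466, 0.0]
force: [-0.6, -0.2, 4.2]
width: 0.593
gripper_force: 63.1
```

```bash
python3 - <<'E'
from h import *
delta(515.7,-32.4,200)
E
```

```text
tool delta [ 166.  -175.2 -167.3] close axis now -34.409852861367774 j6 0.07247142066578001 z axis [ 0. -0. -1.]
```

Emit:
servo_tool(steps=[[180,0,0,-30,0,0,0],[180,0,0,-90,0,0,0],[180,0,0,-150,0,0,0],[180,40,-42,-170,0,0,0],[180,82,-86,-170,0,0,0],[180,124,-130,-170,0,0,0],[180,166,-174.5,-165,0,0,0],[180,166,-174.5,-140,0,0,0],[180,166,-174.5,-140,0,0,0],[180,166,-174.5,-140,0,0,0]])

```text
clock: 17.08
tcp_pos: [515.9, -33.1, 172.2]
tool_rot: [-0.0, 0.885, 0.466, -0.0]
force: [0.5, 0.3, -1.1]
width: 0.596
gripper_force: 63.4
```

```bash
python3 - <<'E'
from h import *
print(monitor.state()["tcp_pos"])
s=optics.camera("scene");u=proj("scene",rings(515.7,-32.4,124,[(32,0),(22,0)])); 
big=cv2.resize(s[165:245,200:300],(800,600),interpolation=cv2.INTER_CUBIC)
cv2.polylines(big,[np.int32((u[:48]+.5-[200,165])*[8,7.5])],True,(0,255,0))
cv2.polylines(big,[np.int32((u[48:]+.5-[200,165])*[8,7.5])],True,(255,255,0))
cv2.imwrite('pics/g5.png',big[:,:,::-1])
E
```

```text
[515.9 -33.1 172.2]
```

View pics/g5.png

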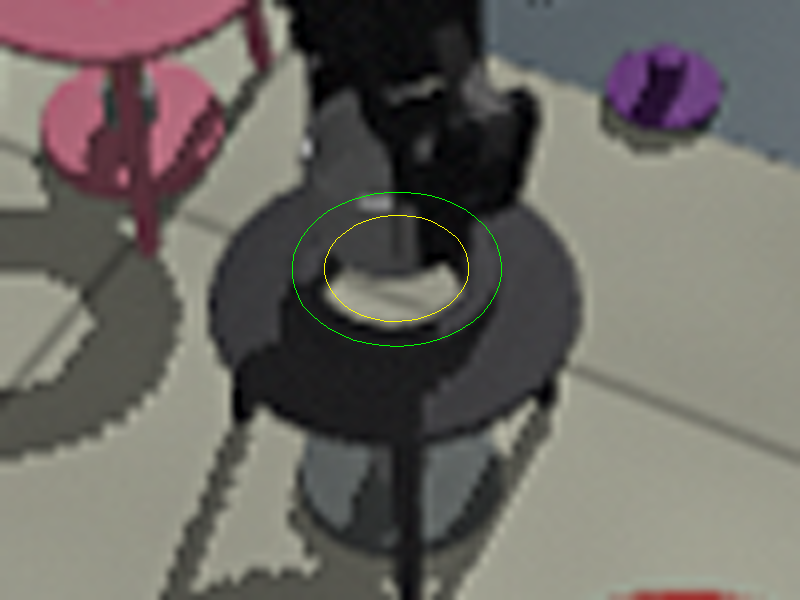

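Emit:
servo_tool(steps=[[180,0,0,10,0,0,0],[180,0,0,16,0,0,0],[180,0,0,22,0,0,0],[180,0,0,27,0,0,0],[180,0,0,31,0,0,0],[180,0,0,32,0,0,0],[180,0,0,32,0,0,0]])

```text
clock: 18.0
tcp_pos: [516.1, -32.7, 140.8]
tool_rot: [0.0, 0.885, 0.466, 0.0]
force: [-2.6, -0.5, 2.2]
width: 0.596
gripper_force: 63.8
```

Emit:
servo_tool(steps=[[0,0,0,0,0,0,0],[0,0,0,0,0,0,0],[0,0,0,0,0,0,0],[0,0,0,0,0,0,0],[0,0,0,-40,0,0,0],[0,-10,2,-80,0,0,0],[0,-70,16,-80,0,0,0],[0,-130,31,-70,0,0,0],[0,-190,46,-30,0,0,0],[0,-213.5,51,20,0,0,0]])

```text
clock: 19.25
tcp_pos: [438.7, -239.5, 124.3]
tool_rot: [0.003, 0.885, 0.466, 0.001]
force: [0.2, 0.2, -0.1]
width: 1.003
gripper_force: 0.0
```

```bash
python3 - <<'E'
from h import *
s=optics.camera("scene")
cv2.imwrite('pics/g6.png',cv2.resize(s[155:245,200:300],(600,540),interpolation=cv2.INTER_CUBIC)[:,:,::-1])
for o in find("scene","cup_mid",(516,-33),108): print(*o)
for d in spotter.mark_of("scene","wide_collar_mid")[:2]: print(at_z("scene",d["uv"],114))
delta(437.5,-238,43)
E
```

```text
0.97 [513.8 -30.8] [248.5 196.5  22.   24. ] [248.5 196.5  21.8  26.2]
[597.3 160.9 114. ]
[513.1 -36.2 114. ]
tool delta [-0.6  3.3 76.6] close axis now -34.57555291713017 j6 -0.0017844406893153487 z axis [-0.  0. -1.]
```

View pics/g6.png

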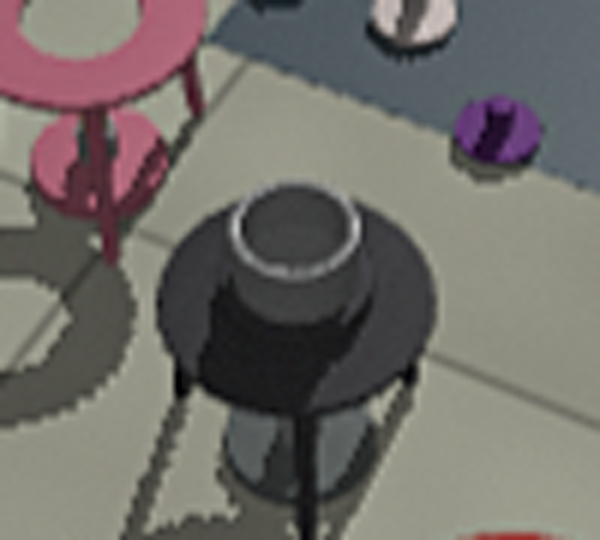

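The cup stands level in the collar, rim at scene about (249,193). Next is the crucible.

Emit:
servo_tool(steps=[[0,0,0,0,0,0,0],[0,0,0,40,0,0,0],[0,0,0,70,0,0,0],[0,0,0,77,0,0,0],[0,0,0,77,0,0,0],[220,0,0,77,0,0,0],[220,0,0,77,0,0,0],[220,0,0,77,0,0,0],[220,0,0,77,0,0,0],[220,0,0,77,0,0,0]])

```text
clock: 20.65
tcp_pos: [438.8, -236.8, 47.2]
tool_rot: [0.001, 0.885, 0.466, 0.0]
force: [-1.9, 1.6, 6.5]
width: 0.414
gripper_force: 59.9
```

Emit:
servo_tool(steps=[[220,0,0,0,0,0,0],[220,0,0,0,0,0,0],[0,0,0,0,0,0,0],[0,0,0,0,0,0,0],[0,0,0,0,0,0,0],[0,0,0,0,0,0,0],[0,0,0,0,0,0,-10],[0,0,0,0,0,0,-20],[0,0,0,0,0,0,-30],[0,0,0,0,0,0,-40]])

```text
clock: 21.9
tcp_pos: [437.9, -236.2, 45.7]
tool_rot: [-0.0, 0.67, 0.743, -0.0]
force: [0.5, -0.2, -0.3]
width: 1.0
gripper_force: 0.0
```

Emit:
servo_tool(steps=[[0,0,0,0,0,0,-10],[0,0,0,0,0,0,-20],[0,0,0,0,0,0,-30],[0,0,0,0,0,0,-40],[0,0,0,0,0,0,-50],[0,0,0,0,0,0,-50],[220,0,0,0,0,0,-50],[220,0,0,0,0,0,-50],[220,0,0,0,0,0,-50],[220,0,0,0,0,0,-50]])

```text
clock: 23.15
tcp_pos: [438.2, -236.5, 46.2]
tool_rot: [0.0, 0.296, 0.955, -0.0]
force: [0.2, -0.4, 1.8]
width: 0.414
gripper_force: 59.8
```

Emit:
servo_tool(steps=[[220,0,0,0,0,0,0],[220,0,0,0,0,0,0],[220,0,0,0,0,0,0]])

```text
clock: 23.52
tcp_pos: [438.3, -236.6, 46.2]
tool_rot: [0.0, 0.296, 0.955, -0.0]
force: [-0.5, -0.6, 5.1]
width: 0.419
gripper_force: 60.1
```

```bash
python3 - <<'E'
from h import *
delta(516.1,-32.7,200)
E
```

```text
tool delta [  50.9  212.1 -153.8] close axis now 55.594665964388795 j6 -1.5729593955400374 z axis [ 0. -0. -1.]
```

Emit:
servo_tool(steps=[[220,0,0,-30,0,0,0],[220,0,0,-90,0,0,0],[220,0,0,-150,0,0,0],[220,4,17,-185,0,0,0],[220,17,70,-185,0,0,0],[220,30,125,-185,0,0,0],[220,42,178,-185,0,0,0],[220,50.5,212,-175,0,0,0],[220,50.5,212,-163,0,0,0],[220,50.5,212,-163,0,0,0]])

```text
clock: 24.78
tcp_pos: [514.7, -32.8, 206.4]
tool_rot: [-0.002, 0.296, 0.955, -0.0]
force: [-0.5, -0.1, -0.3]
width: 0.41
gripper_force: 60.2
```

Emit:
servo_tool(steps=[[220,0,0,0,0,0,0],[220,0,0,8,0,0,0],[220,0,0,16,0,0,0],[220,0,0,22,0,0,0],[220,0,0,28,0,0,0],[220,0,0,33,0,0,0],[220,0,0,35,0,0,0],[220,0,0,35,0,0,0]])

```text
clock: 25.78
tcp_pos: [516.3, -32.9, 174.3]
tool_rot: [0.0, 0.296, 0.955, -0.0]
force: [-2.0, 0.3, 1.1]
width: 0.407
gripper_force: 60.4
```

Emit:
servo_tool(steps=[[0,0,0,0,0,0,0],[0,0,0,0,0,0,0],[0,0,0,0,0,0,0],[0,0,0,0,0,0,0],[0,0,0,-40,0,0,0],[0,5,4,-70,0,0,0],[0,53,43,-70,0,0,0],[0,101,83,-70,0,0,0],[0,149,123,-50,0,0,0],[0,150,123,0,0,0,0]])

```text
clock: 27.02
tcp_pos: [463.1, 157.1, 176.6]
tool_rot: [0.003, 0.293, 0.956, 0.002]
force: [0.1, -0.7, -0.3]
width: 0.998
gripper_force: 0.0
```

```bash
python3 - <<'E'
from h import *
s=optics.camera("scene"); t=optics.camera("top")
for n,g,z in(("cup_mid",(516,-33),108),("crucible_mid",(516,-33),128),("small_lid_mid",(440,227),0)):
  for c in("scene","top"):
    for o in find(c,n,g,z): print(n,c,*o)
b=lambda im,u,v:cv2.resize(im[v-40:v+40,u-40:u+40],(400,400),interpolation=cv2.INTER_CUBIC)
cv2.imwrite('pics/g7.png',np.hstack([b(s,249,195),b(s,268,157)])[:,:,::-1])
delta(440.5,226,60);delta(440.5,226,25)
E
```

```text
cup_mid scene 0.64 [531.1 -59.7] [249.  207.5  25.   14. ] [249.  207.5  22.3  26.8]
cup_mid scene 0.49 [521.3 -44.4] [248.5 201.5  20.   14. ] [248.5 201.5  22.1  26.5]
cup_mid top 0.56 [509.9 -30.1] [262.5 199.5  20.   18. ] [262.5 199.5  21.5  23.2]
crucible_mid scene 0.7 [513.6 -29.7] [248.5 191.   16.   19. ] [248.5 191.   16.2  22.5]
crucible_mid top 0.8 [516.1 -34.1] [264. 195.  17.  17.] [264.  195.   16.   17.7]
small_lid_mid scene 0.41 [440.  226.4] [268.5 157.   12.    9. ] [268.5 157.   14.1  11.7]
small_lid_mid top 0.62 [445.5 229.6] [169.5 242.   14.   11. ] [169.5 242.   16.5  16.3]
tool delta [ 60.6  46.8 116.2] close axis now 55.51273857045198 j6 -0.7601214650335536 z axis [ 0.  0. -1.] 
tool delta [ 60.7  46.7 151.2] close axis now 55.51273857045198 j6 -0.7601214650335536 z axis [ 0.  0. -1.]
```

View pics/g7.png

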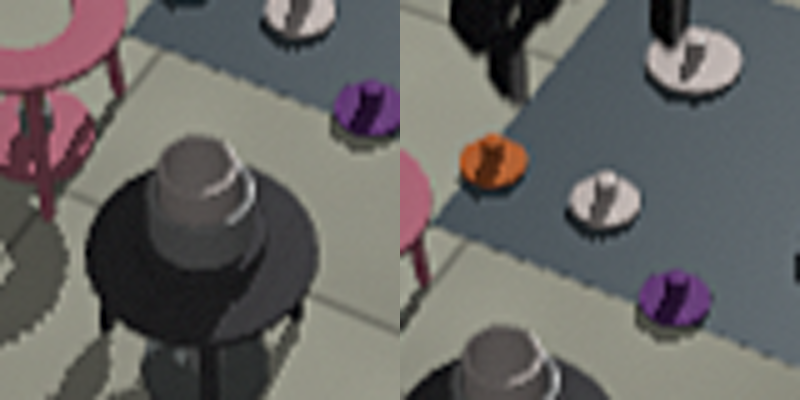

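Emit:
servo_tool(steps=[[100,30,24,20,0,0,0],[100,58.5,47.5,40,0,0,0],[100,58.5,47.5,90,0,0,0],[100,58.5,47.5,130,0,0,0],[100,58.5,47.5,147,0,0,0],[100,58.5,47.5,147,0,0,0],[100,58.5,47.5,147,0,0,0]])

```text
clock: 28.3
tcp_pos: [442.3, 226.1, 28.9]
tool_rot: [0.001, 0.296, 0.955, 0.001]
force: [-0.1, -0.7, 0.1]
width: 0.611
gripper_force: 0.0
```

```bash
python3 - <<'E'
from h import *
s=optics.camera("scene"); t=optics.camera("top")
print(monitor.state()["tcp_pos"],monitor.state()["width"])
b=lambda im,u,v:cv2.resize(im[v-20:v+20,u-20:u+20],(400,400),interpolation=cv2.INTER_CUBIC)
cv2.imwrite('pics/g8.png',np.hstack([b(s,268,157),b(t,170,243)])[:,:,::-1])
E
```

```text
[442.1 226.1  28.9] 0.6125379294316935
```

View pics/g8.png

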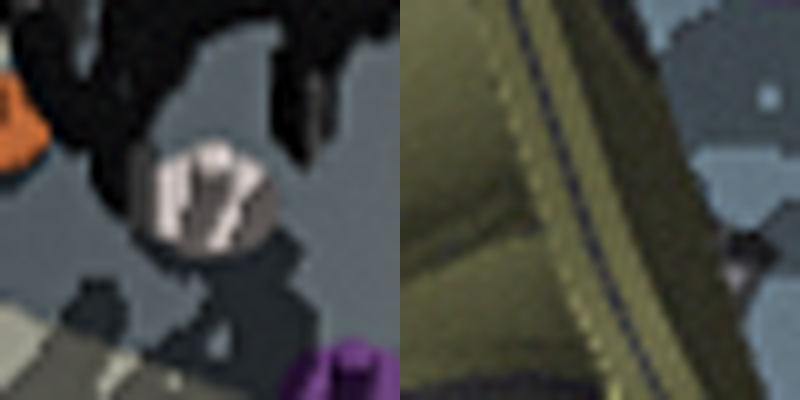

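Knob at scene (269,152) stands between the fingers, so I'll lower a little and grip, then regrip at 90°.

Emit:
servo_tool(steps=[[100,0,0,3,0,0,0],[100,0,0,3,0,0,0],[255,0,0,3,0,0,0],[255,0,0,3,0,0,0],[255,0,0,3,0,0,0],[255,0,0,3,0,0,0],[255,0,0,3,0,0,0],[255,0,0,3,0,0,0]])

```text
clock: 29.4
tcp_pos: [440.6, 225.7, 24.0]
tool_rot: [0.0, 0.296, 0.955, 0.0]
force: [-0.3, -1.0, 3.4]
width: 0.133
gripper_force: 58.6
```

Emit:
servo_tool(steps=[[100,0,0,0,0,0,0],[100,0,0,0,0,0,0],[100,0,0,0,0,0,0],[100,0,0,0,0,0,10],[100,0,0,0,0,0,20],[100,0,0,0,0,0,30],[100,0,0,0,0,0,40],[100,0,0,0,0,0,50],[100,0,0,0,0,0,60],[100,0,0,0,0,0,70]])

```text
clock: 30.65
tcp_pos: [440.3, 225.6, 23.7]
tool_rot: [-0.0, 0.792, 0.611, -0.0]
force: [0.2, 0.4, 0.9]
width: 0.608
gripper_force: 0.0
```

Emit:
servo_tool(steps=[[100,0,0,0,0,0,10],[100,0,0,0,0,0,20],[100,0,0,0,0,0,20],[255,0,0,0,0,0,20],[255,0,0,0,0,0,20],[255,0,0,0,0,0,20],[255,0,0,0,0,0,20],[255,0,0,0,0,0,20],[255,0,0,0,0,0,20],[255,0,0,0,0,0,20]])

```text
clock: 31.9
tcp_pos: [440.6, 225.7, 24.0]
tool_rot: [0.0, 0.885, 0.466, 0.0]
force: [1.0, -0.4, 1.4]
width: 0.134
gripper_force: 58.6
```

```bash
python3 - <<'E'
from h import *
delta(516.2,-32.8,240)
E
```

```text
tool delta [-170.5  208.5 -216. ] close axis now -34.39544308349176 j6 0.965290470042082 z axis [ 0.  0. -1.]
```

Emit:
servo_tool(steps=[[255,0,0,-40,0,0,0],[255,0,0,-100,0,0,0],[255,0,0,-160,0,0,0],[255,-8,10,-215,0,0,0],[255,-46,56,-220,0,0,0],[255,-84,103,-220,0,0,0],[255,-122,150,-220,0,0,0],[255,-155,190,-220,0,0,0],[255,-170.5,208.5,-215,0,0,0],[255,-170.5,208.5,-200,0,0,0]])

```text
clock: 33.15
tcp_pos: [516.5, -34.3, 223.6]
tool_rot: [0.0, 0.885, 0.465, 0.0]
force: [0.2, 0.2, 0.2]
width: 0.131
gripper_force: 58.7
```

Emit:
servo_tool(steps=[[255,0,0,6,0,0,0],[255,0,0,10,0,0,0],[255,0,0,10,0,0,0]])

```text
clock: 33.52
tcp_pos: [515.8, -31.9, 213.4]
tool_rot: [-0.0, 0.884, 0.467, -0.0]
force: [1.5, -0.9, -0.4]
width: 0.131
gripper_force: 58.7
```

```bash
python3 - <<'E'
from h import *
s=optics.camera("scene"); t=optics.camera("top")
delta(516.2,-32.8,194)
b=lambda im,u,v:cv2.resize(im[v-30:v+30,u-30:u+30],(400,400),interpolation=cv2.INTER_CUBIC)
cv2.imwrite('pics/g9.png',np.hstack([b(s,249,188),b(t,264,198)])[:,:,::-1])
E
```

```text
tool delta [-0.5  0.3 20.2] close axis now -34.33870091894859 j6 0.4331450362249229 z axis [ 0. -0. -1.]
```

View pics/g9.png

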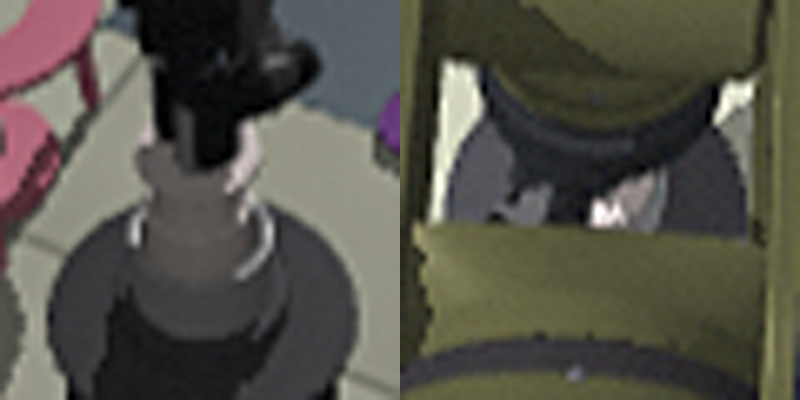

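The lid is held level over the crucible, both centred near crop column 200, so I'll lower it.

Emit:
servo_tool(steps=[[255,0,0,5,0,0,0],[255,0,0,10,0,0,0],[255,0,0,14,0,0,0],[255,0,0,17,0,0,0],[255,0,0,20,0,0,0],[255,0,0,20.5,0,0,0],[255,0,0,20.5,0,0,0]])

```text
clock: 34.5
tcp_pos: [516.3, -32.9, 194.0]
tool_rot: [0.0, 0.885, 0.466, 0.0]
force: [-1.3, -0.5, 3.5]
width: 0.135
gripper_force: 59.1
```

Emit:
servo_tool(steps=[[100,0,0,0,0,0,0],[100,0,0,0,0,0,0],[100,0,0,0,0,0,0],[100,0,0,-20,0,0,0],[100,0,0,-60,0,0,0],[100,-60,0,-80,0,0,0],[100,-120,0,-80,0,0,0],[100,-150,0,-80,0,0,0],[100,-150,0,-80,0,0,0],[100,-150,0,-80,0,0,0]])

```text
clock: 35.75
tcp_pos: [431.8, -156.4, 274.3]
tool_rot: [0.0, 0.885, 0.466, 0.001]
force: [-0.0, 0.1, -0.2]
width: 0.611
gripper_force: 0.0
```

```bash
python3 - <<'E'
from h import *
s=optics.camera("scene"); t=optics.camera("top")
b=lambda im,u,v:cv2.resize(im[v-30:v+30,u-30:u+30],(400,400),interpolation=cv2.INTER_CUBIC)
cv2.imwrite('pics/g10.png',np.hstack([b(s,249,188),b(t,264,198)])[:,:,::-1])
for c in("scene","top"):
  for n,z in(("small_lid_mid",170),("crucible_mid",128)):
    for o in find(c,n,(516,-33),z): print(n,c,*o)
E
```

```text
small_lid_mid scene 0.69 [516.7 -32.5] [249.  186.5  17.   14. ] [249.  186.5  18.9  15.8]
crucible_mid scene 0.66 [521.8 -44.5] [248.5 196.5  16.    8. ] [248.5 196.5  16.4  22.7]
small_lid_mid top 0.71 [517.  -31.8] [263.  193.5  19.   18. ] [263.  193.5  18.6  18.5]
```

View pics/g10.png

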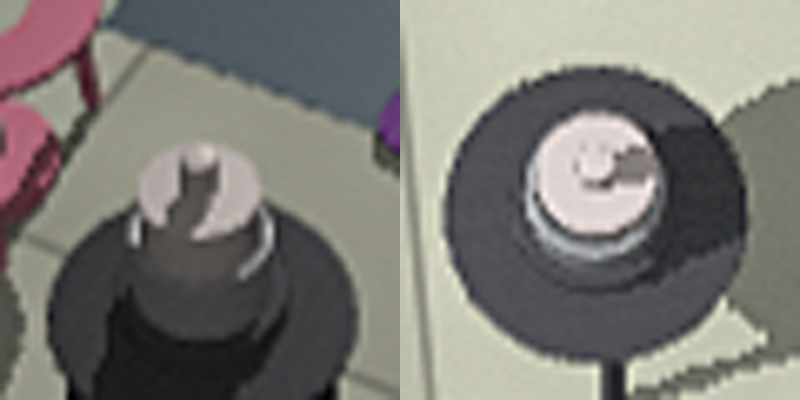

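The lid lies level on the crucible, measured at (516.8, -32) from both cameras, so the stack is complete and the arm is clear.

```bash
python3 -c "
from plant import r
print(r.hand_in())"
```

```text
the job is handed in; nothing more can be done
None
```

The wide collar, steel cup, crucible and small lid are stacked on the grey tripod, each seated at its expected height, and I handed the job in at about 36 s; the hand-in call returned no verdict.

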